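Sort the left-hand and right-hand brackets into their bins

ROBOT

A 6-joint arm with a two-finger parallel gripper is mounted at the origin on the work surface. World frame = base frame: x ahead of the robot, y to its left, z up, the work surface at z = 0. Lengths are in m, angles in rad, forces in N, time in s.
With the tool pointing down it reaches from about 0.275 to 0.75 m from the base axis. Payload 10.2 kg.
Tool frame: the origin (TCP) lies at the very end of the fingers, on their centre line; the grasp point (between the pads) lies 19 mm behind it; z points along the fingers, y is the line along which they close (so a half turn about z gives the same grasp; the last joint's range is limited). The gripper opens to 88 mm and grips with 3 to 60 N. Pads are 18 mm wide; open, the fingers measure 123 mm over their backs; the gripper's body (75 mm by 187 mm) begins 45 mm behind the grasp point.
Start: joints at [-1.465, 0.313, 1.498, -0, 1.331, -0.223], TCP at [0.17, -0.497, 0.207] pointing down, gripper open.
Joint ranges: [-2.94, 2.94], [-0.97, 2.17], [0.19, 2.56], [-1.23, 4.37], [0.02, 3.11], [-2.88, 2.88]. Speed limits (rad/s): [2.39, 2.39, 3.01, 3.14, 3.14, 3.14].

INTERFACE

Orientations are given as a unit quaternion [x, y, z, w].
In Python, from bench import get_state, camera, job_done gives the robot as it stands. The module is installed in compiled form; this text tells all that it offers.
- The arm moves only by the tool move_arm, never from a script. Its argument "commands" is text: rows parted by semicolons, each of 7 numbers parted by spaces: the turn, a rotation vector about the world's x, y, z normalised to -1 to 1, where 1 is 30 degrees, then the shift along the world's x, y, z normalised to -1 to 1, where 1 is 0.15 m, then the opening, from 0 (shut) to 1 (fully open). In form: rx ry rz dx dy dz claw; .... A call has 1 to 8 rows; each row shifts and turns the commanded pose from where the row before left it; what a row does not reach is not made up. A row lasts 1/10 s, in which the tool goes at most 50 mm and 8.59 degrees, less where a joint would pass 70% of its speed; a pose out of reach is approached as far as the arm can. A call with a number of a shift or a turn outside -1 to 1 is refused whole. A call with a gripper value outside its range is refused whole. The fingers move at their own pace and stop on an object; "grip_force" is the grip in N (left out, the last holds). Time passes only in rows, so rows that do not move let the fingers close. It gives the time, the measured TCP pose, the force, the opening and the grip force at its end, in the units of the state.
- get_state(): the state, without advancing time (a new reading comes with each control period).
- camera(name): name is "side" or "top" or "wrist"; returns a dict with "img" (420x560x3 uint8, red, green, blue), "vfov" (degrees; the focal length in pixels is half the picture's height over the tangent of half this angle, whatever the lens; pixels are square), "cx", "cy" (the principal point, pixels), "R" (3x3) and "t" (3): a world point X has camera coordinates R X + t; the wrist camera has in their place "T_tool_cam" (4x4, takes a point from camera to tool coordinates, whose origin is the TCP and whose axes are the flange's). Camera axes: x right, y down, z forward; pixel columns grow to the right and rows downward; lengths in m; the calibration is good to about 2 mm. A picture is of the moment at which its call begins: read the wrist's pose just before it. There is no depth.
- job_done(): hands the job in; it is judged then, once.
The state is a dict: "time_s": time; "q": joint angles; "qvel": joint speeds; "joint_torque": joint torques, N m; "eef_pos": TCP position; "ee_rot": TCP orientation; "force": force on the tool from outside, world axes, zero at the start; "torque": the same for the moment, N m; "grip_width": opening from 0.0 (shut) to 1.0 (fully open); "grasp_force": force on a finger pad.
Only numpy, scipy, OpenCV 4.12 (cv2) and the standard library are available. Lean on these libraries where they do the work, as an engineer would, in place of code of your own. Each camera call takes 0.05 s, during which the arm holds its last target. There are 200 camera calls.

TASK

Two freshly ground steel brackets, mirror images of each other, lie on the bench: put the left-hand one into the black bin on the robot's left and the right-hand one into the black bin on the robot's right, each standing flat on its base on the bin's floor with its fin upright. Seen from above with the toe end of the base pointing away from you, the toe of the left-hand bracket sticks out to the left and that of the right-hand bracket to the right. The T-shaped bracket with toes on both sides belongs to another job.

Things in the scene. Friction and masses are not known exactly. Their poses are not given: they have to be found in the camera images.
- left_bracket_center (a point): left-hand dark steel bracket, 48 mm high, 0.3-0.5 kg: base strip 90 (x) x 30 x 8 mm; flat toe 30 mm wide at its +x end (x 15 to 45), sticking out left (+y) to 53 mm from the centre line; upright fin 50 (x) x 10 (y) mm, 40 tall, on the middle of the strip: grip here. Point: mid-strip, 24 mm above the underside; x towards the toe end, z up. Starts upright in the middle of the bench, any yaw.
- right_bracket_center (a point): right-hand dark steel bracket, 48 mm high, 0.3-0.5 kg: base strip 90 (x) x 30 x 8 mm; flat toe 30 mm wide at its +x end (x 15 to 45), sticking out right (-y) to 53 mm from the centre line; upright fin 50 (x) x 10 (y) mm, 40 tall, on the middle of the strip: grip here. Point: mid-strip, 24 mm above the underside; x towards the toe end, z up. Starts upright in the middle of the bench, any yaw.
- left_bin: the bin on the robot's left (+y side): a low open black tray fixed to the bench, 220 mm (its x) by 190 mm (its y) outside, 50 mm high, walls and floor 5 mm thick, empty. Origin at the centre of its underside, z up. Its place and yaw vary by some centimetres and up to 15 degrees.
- right_bin: the bin on the robot's right (-y side): a low open black tray fixed to the bench, 220 mm (its x) by 190 mm (its y) outside, 50 mm high, walls and floor 5 mm thick, empty. Origin at the centre of its underside, z up. Its place and yaw vary by some centimetres and up to 15 degrees.
Mind the look-alikes: they are no part of the job. Leave any pink look-alike of the part that bears left_bracket_center alone. Leave any brown look-alike of the part that bears right_bracket_center alone.

How it is judged:
At the end, for the whole second after the job is handed in: The left-hand bracket stands in the bin on the robot's left, the right-hand one in the bin on its right: each centre inside the walls (within 100 mm along, 85 mm across of the bin's middle) and 20 to 36 mm above the bin's underside, fin upright within 10 degrees (x of left_bracket_center in the frame of left_bin between -0.1 and 0.1 m and y of left_bracket_center in the frame of left_bin between -0.085 and 0.085 m and z of left_bracket_center in the frame of left_bin between 0.02 and 0.036 m and angle between each of left_bracket_center, right_bracket_center's own z axis and vertical below 0.175 rad and x of right_bracket_center in the frame of right_bin between -0.1 and 0.1 m and y of right_bracket_center in the frame of right_bin between -0.085 and 0.085 m and z of right_bracket_center in the frame of right_bin between 0.02 and 0.036 m); the robot touches nothing.
It also fails if it takes over 56 s, if anything falls off the work surface, if the arm or the gripper's body presses on something with over 40 N, if the wrist force passes 120 N, or if a joint passes its speed limit or range.

## Working session

There is one attempt and no reset: what is moved stays moved. The work goes in short steps, Python scripts to look and compute and a tool call to move; the robot and the scene stay as the last step left them, time stands still between calls to the robot, and variables do not carry over. Pictures are saved under pics/ and viewed, at most 10 in all, crops included, and the job is handed in when it is done.

Besides the shell and the picture viewer there is one more tool, called after "Emit:" by a JSON object that holds its "method" and its "body". move_arm: Moves the arm, as the interface text tells. Its arguments: {"type":"object","properties":{"commands":{"type":"string"},"grip_force":{"type":"number"}},"required":["commands"]}

```bash
mkdir -p pics; cat > h.py <<'E'
import numpy as np, cv2
from bench import get_state, camera, job_done
def f(c): return c["img"].shape[0]/2/np.tan(np.radians(c["vfov"])/2)
def ground(c,u,v,z):
    d=np.array([(u-c["cx"])/f(c),(v-c["cy"])/f(c),1.]); R=np.array(c["R"]);t=np.array(c["t"])
    o=-R.T@t; d=R.T@d; return o+d*(z-o[2])/d[2]
E
python3 - <<'E'
from h import *
import pickle
for n in ("top","side"):
    c=camera(n); pickle.dump(c,open(n+".pkl","wb")); cv2.imwrite(f"pics/{n}0.png",cv2.resize(c["img"][:,:,::-1],(784,588),interpolation=cv2.INTER_CUBIC))
    print(n,c["vfov"],c["cx"],c["cy"],np.round(-np.array(c["R"]).T@c["t"],3),np.round(c["R"],2).tolist())
s=get_state();print(s["time_s"],s["eef_pos"],s["ee_rot"],s["grip_width"])
E
```

```text
top 45.630778666479564 281.99269108177714 207.34478597546925 [0.337 0.013 1.251] [[0.0, -1.0, 0.02], [-0.99, -0.0, -0.12], [0.12, -0.02, -0.99]]
side 49.47708221303818 287.5591623642445 211.52568354896522 [0.067 0.816 0.995] [[-0.89, -0.46, 0.01], [-0.34, 0.64, -0.69], [0.31, -0.61, -0.72]]
0.1 [ 0.16948184 -0.49662261  0.20643205] [ 9.86517671e-01  1.63653791e-01  2.74045584e-05 -5.66489116e-04] 1.003038952883701
```

View pics/top0.png

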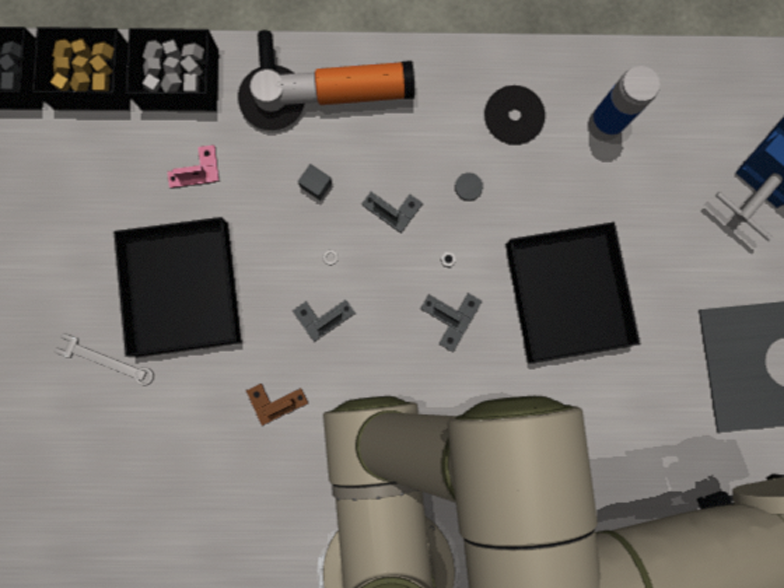

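The view is from above: image up is +x and image right is -y. There are two dark L-brackets, near (392,208) and (323,320), and a T at (452,320). The bins are at (178,287) and (572,292). Next I'll enlarge the brackets.

```bash
python3 - <<'E'
from h import *
import pickle
c=pickle.load(open("top.pkl","rb")); im=c["img"][125:260,200:350,::-1]
im=cv2.convertScaleAbs(cv2.resize(im,None,fx=4.4,fy=4.4,interpolation=cv2.INTER_CUBIC),alpha=1.7)
cv2.imwrite("pics/crop.png",im)
E
```

```text
(no output)
```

View pics/crop.png

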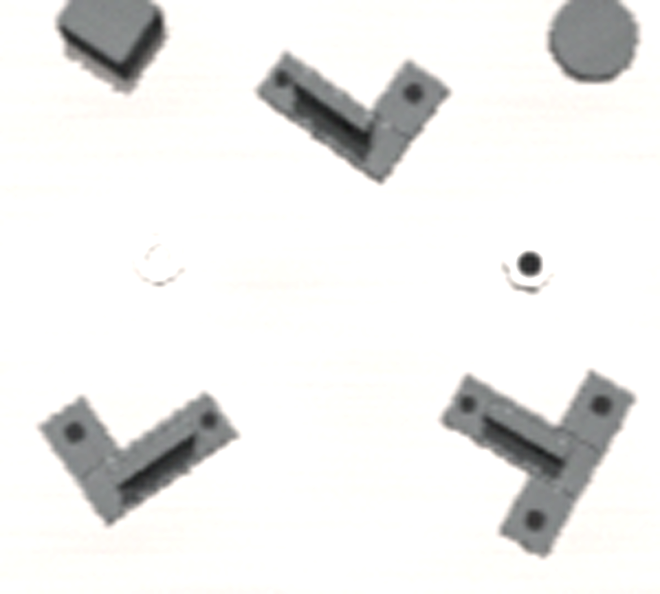

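A has its toe end at lower right and the toe pointing up-right, so it is left-handed. B has its toe end at lower left and the toe pointing up-left, so it is right-handed. The bracket corners I read were A: (380,182), (257,92), (287,52), (450,92), (407,60) and B: (108,524), (238,435), (207,393), (40,427), (83,398).

```bash
python3 - <<'E'
from h import *
import pickle
c=pickle.load(open("top.pkl","rb"))
def fit(pix,loc,z):
    W=np.array([ground(c,u,v,z)[:2] for u,v in pix]); L=np.array(loc)/1000.
    w=(W-W.mean(0))@[1,1j]; l=(L-L.mean(0))@[1,1j]
    a=np.angle(np.sum(w*l.conj())); s=abs(np.sum(w*l.conj()))/np.sum(abs(l)**2)
    R=np.array([[np.cos(a),-np.sin(a)],[np.sin(a),np.cos(a)]])
    p=W.mean(0)-R@L.mean(0); print(np.round(p,4),"yaw",round(np.degrees(a),1),"scale",round(s,3),"res mm",np.round(1000*np.linalg.norm(W-(L@R.T+p),axis=1),1))
cr=lambda P:[(200+(u+.5)/4.4-.5,125+(v+.5)/4.4-.5) for u,v in P]
bg=lambda P:[((u+.5)/1.4-.5,(v+.5)/1.4-.5) for u,v in P]
LL=np.array([(45,-15),(-45,-15),(-45,15),(45,53),(15,53)])
fit(cr([(380,182),(257,92),(287,52),(450,92),(407,60)]),LL,.007)
fit(cr([(108,524),(238,435),(207,393),(40,427),(83,398)]),LL*[1,-1],.007)
B=[(110,95),(110,-95),(-110,-95),(-110,95)]
fit(bg([(115,231),(225,219),(241,343),(128,356)]),B,.05)
fit(bg([(507,242),(614,224),(638,345),(528,363)]),B,.05)
E
```

```text
[0.6297 0.0058] yaw -126.4 scale 0.988 res mm [0.8 0.9 0.5 0.7 0.9]
[0.4316 0.1045] yaw 125.1 scale 0.989 res mm [1.2 0.2 1.  0.5 0.4]
[0.486  0.3642] yaw 7.9 scale 0.998 res mm [2.1 3.  2.7 2.8]
[ 0.4781 -0.3181] yaw 9.3 scale 0.993 res mm [4.1 2.5 3.3 3.7]
```

Emit:
{"method": "move_arm", "body": {"commands": "0 0 .0725 .191 .208 0 1;0 0 .0725 .191 .208 0 1;0 0 .0725 .191 .208 0 1;0 0 .0725 .191 .208 0 1;0 0 .0725 .191 .208 0 1;0 0 .0725 .191 .208 0 1;0 0 .0725 .191 .208 0 1;0 0 .0725 .191 .208 0 1", "grip_force": 55}}

```text
time_s: 0.9
eef_pos: [0.3995, -0.2457, 0.2068]
ee_rot: [0.95, 0.312, -0.0, -0.0]
force: [0.6, -0.0, 0.1]
grip_width: 1.003
grasp_force: 0.0
```

Emit:
{"method": "move_arm", "body": {"commands": "0 0 .0725 .191 .208 0 1;0 0 .0725 .191 .208 0 1;0 0 .0725 .191 .208 0 1;0 0 .0725 .191 .208 0 1;0 0 .0725 .191 .208 0 1;0 0 .0725 .191 .208 0 1;0 0 .0725 .191 .208 0 1;0 0 .0725 .191 .208 0 1"}}

```text
time_s: 1.7
eef_pos: [0.6287, 0.0039, 0.2065]
ee_rot: [0.892, 0.452, -0.0, -0.0]
force: [0.9, -1.0, 0.5]
grip_width: 1.001
grasp_force: 0.0
```

Emit:
{"method": "move_arm", "body": {"commands": "0 0 0 0 0 -.2 1;0 0 0 0 0 -.2 1;0 0 0 0 0 0 1;0 0 0 0 0 0 1"}}

```text
time_s: 2.1
eef_pos: [0.628, 0.0022, 0.1475]
ee_rot: [0.892, 0.451, -0.0, -0.0]
force: [0.8, 0.0, 0.4]
grip_width: 0.997
grasp_force: 0.0
```

```bash
cat >> h.py <<'E'
from scipy.spatial.transform import Rotation as Ro
def wrist(name):
    s=get_state(); c=camera("wrist"); T=np.eye(4); T[:3,:3]=Ro.from_quat(s["ee_rot"]).as_matrix(); T[:3,3]=s["eef_pos"]
    M=np.linalg.inv(T@np.array(c["T_tool_cam"])); c["R"]=M[:3,:3]; c["t"]=M[:3,3]
    import pickle; pickle.dump(c,open(name+".pkl","wb")); cv2.imwrite(f"pics/{name}.png",cv2.convertScaleAbs(c["img"][:,:,::-1],alpha=1.4))
    y=T[:2,1]; print(s["time_s"],np.round(s["eef_pos"],4),"finger yaw",np.degrees(np.arctan2(y[1],y[0])),s["ee_rot"],s["force"])
E
python3 -c "
from h import *
wrist('w1')"
```

```text
2.1 [0.628  0.0022 0.1475] finger yaw -36.369980543393865 [ 8.92467667e-01  4.51111355e-01 -6.45253938e-05 -6.83244227e-05] [0.84434085 0.01354886 0.40757235]
```

View pics/w1.png

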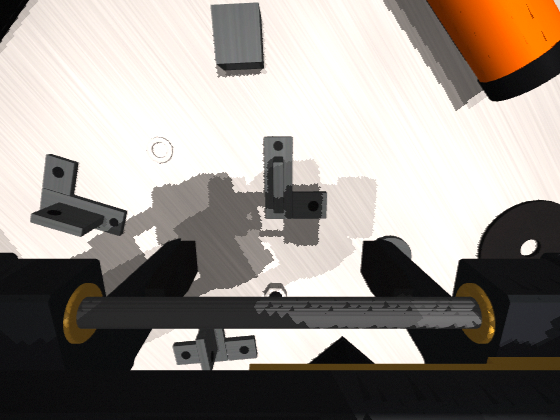

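The wrist view shows A with its tail corners at (264,137) and (292,137). The outer corner is at (264,219) and the toe tip at (326,219) and (326,191), which again makes it left-handed.

```bash
cat >> h.py <<'E'
def fit(c,pix,loc,z):
    W=np.array([ground(c,u,v,z)[:2] for u,v in pix]); L=np.array(loc)/1000.
    w=(W-W.mean(0))@[1,1j]; l=(L-L.mean(0))@[1,1j]
    a=np.angle(np.sum(w*l.conj())); s=abs(np.sum(w*l.conj()))/np.sum(abs(l)**2)
    R=np.array([[np.cos(a),-np.sin(a)],[np.sin(a),np.cos(a)]])
    p=W.mean(0)-R@L.mean(0); print(np.round(p,4),"yaw",round(np.degrees(a),1),"scale",round(s,3),"res mm",np.round(1000*np.linalg.norm(W-(L@R.T+p),axis=1),1))
LL=np.array([(45,-15),(-45,-15),(-45,15),(45,53),(15,53)])
E
python3 - <<'E'
from h import *
import pickle
fit(pickle.load(open("w1.pkl","rb")),[(264,219),(264,137),(292,137),(326,219),(326,191)],LL,.007)
E
```

```text
[0.6312 0.0068] yaw -126.1 scale 0.998 res mm [0.8 1.  0.5 0.9 1.8]
```

Both estimates agree to about 1.5 mm. I'll descend and grip.

Emit:
{"method": "move_arm", "body": {"commands": "0 0 0 .002 .006 -.2 1;0 0 0 0 0 -.2 1;0 0 0 0 0 -.2 1;0 0 0 0 0 -.18 1;0 0 0 0 0 -.1 1;0 0 0 0 0 0 1;0 0 0 0 0 0 0;0 0 0 0 0 0 0"}}

```text
time_s: 2.95
eef_pos: [0.6293, 0.003, 0.0169]
ee_rot: [0.892, 0.451, 0.001, 0.001]
force: [0.1, 0.4, 0.6]
grip_width: 0.841
grasp_force: 0.0
```

Emit:
{"method": "move_arm", "body": {"commands": "0 0 0 0 0 0 0;0 0 0 0 0 0 0;0 0 0 0 0 0 0;0 0 0 0 0 0 0;0 0 0 0 0 0 0"}}

```text
time_s: 3.45
eef_pos: [0.6282, 0.0032, 0.015]
ee_rot: [0.892, 0.451, -0.0, 0.0]
force: [0.5, 0.7, -0.7]
grip_width: 0.389
grasp_force: 0.0
```

Emit:
{"method": "move_arm", "body": {"commands": "0 0 0 0 0 0 0;0 0 0 0 0 0 0;0 0 0 0 0 0 0;0 0 0 0 0 0 0;0 0 0 0 0 0 0;0 0 0 0 0 0 0;0 0 0 0 0 0 0;0 0 0 0 0 0 0"}}

```text
time_s: 4.25
eef_pos: [0.6282, 0.0032, 0.0149]
ee_rot: [0.892, 0.451, -0.0, -0.0]
force: [-0.5, -0.2, 0.5]
grip_width: 0.072
grasp_force: 55.0
```

Emit:
{"method": "move_arm", "body": {"commands": "0 0 0 0 0 .03 0;0 0 0 0 0 .1 0;0 0 0 0 0 .2 0;0 0 0 0 0 .2 0;0 0 0 0 0 .2 0;0 0 0 0 0 .2 0;0 0 0 0 0 0 0;0 0 0 0 0 0 0"}}

```text
time_s: 5.05
eef_pos: [0.6285, 0.0031, 0.1557]
ee_rot: [0.892, 0.451, 0.001, 0.001]
force: [-0.9, -0.7, -1.3]
grip_width: 0.003
grasp_force: 0.0
```

```bash
python3 -c "
from h import *
wrist('w2')"
```

```text
5.05 [0.6285 0.0031 0.1557] finger yaw -36.36459756743432 [8.92445802e-01 4.51153399e-01 8.16916199e-04 6.58676757e-04] [-0.85133405 -0.68283211 -1.32930266]
```

View pics/w2.png

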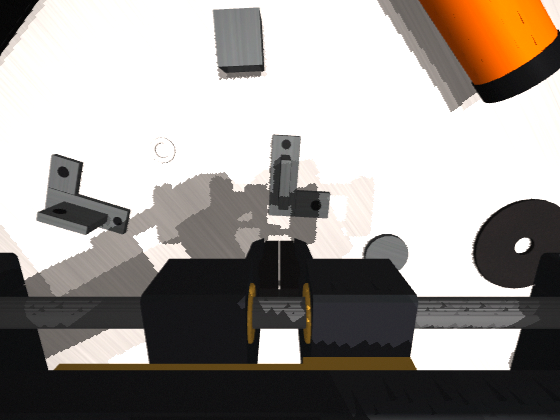

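The lift failed: the fingers are fully shut and the bracket is still on the bench. Its corners are now at about (269,215), (272,135), (300,136), (329,218) and (330,191). I'll measure it again.

```bash
python3 - <<'E'
from h import *
import pickle
c=pickle.load(open("w2.pkl","rb"))
fit(c,[(269,215),(272,135),(300,136),(329,218),(330,191)],LL,.007)
cr=c["img"][120:235,230:350,::-1]
cv2.imwrite("pics/w2c.png",cv2.convertScaleAbs(cv2.resize(cr,None,fx=5,fy=5,interpolation=cv2.INTER_CUBIC),alpha=2))
E
```

```text
[0.6379 0.0043] yaw -128.6 scale 0.998 res mm [0.3 0.4 0.2 1.1 1.4]
```

View pics/w2c.png

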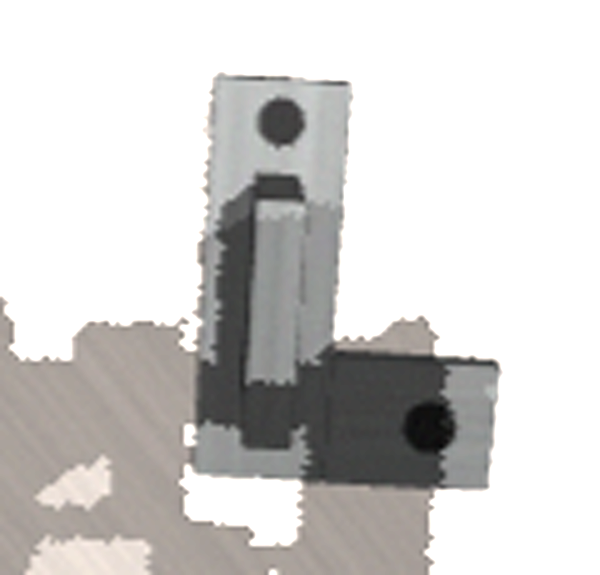

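The bracket moved about 8 mm, so it was lifted and then slipped, which suggests the faces are slippery. I'll regrip at full force nearer the centre of mass and slightly lower, then lift slowly while watching.

Emit:
{"method": "move_arm", "body": {"commands": "0 0 -.075 .042 -.018 0 .6;0 0 0 0 0 0 .6;0 0 0 0 0 0 .6;0 0 0 0 0 0 .6;0 0 0 0 0 0 .6;0 0 0 0 0 0 .6;0 0 0 0 0 -.1 .6;0 0 0 0 0 -.16 .6", "grip_force": 60}}

```text
time_s: 5.9
eef_pos: [0.6353, 0.0004, 0.1164]
ee_rot: [0.901, 0.434, 0.001, 0.001]
force: [0.4, 1.2, -0.8]
grip_width: 0.606
grasp_force: 0.0
```

Emit:
{"method": "move_arm", "body": {"commands": "0 0 0 0 0 -.2 .6;0 0 0 0 0 -.2 .6;0 0 0 0 0 -.17 .6;0 0 0 0 0 -.1 .6;0 0 0 0 0 -.03 .6;0 0 0 0 0 0 .6;0 0 0 0 0 0 0;0 0 0 0 0 0 0"}}

```text
time_s: 6.7
eef_pos: [0.6352, 0.0004, 0.0117]
ee_rot: [0.901, 0.434, 0.001, 0.001]
force: [-0.7, 0.3, 0.5]
grip_width: 0.441
grasp_force: 0.0
```

Emit:
{"method": "move_arm", "body": {"commands": "0 0 0 0 0 0 0;0 0 0 0 0 0 0;0 0 0 0 0 0 0;0 0 0 0 0 0 0;0 0 0 0 0 0 0;0 0 0 0 0 0 0;0 0 0 0 0 0 0;0 0 0 0 0 0 0"}}

```text
time_s: 7.5
eef_pos: [0.6344, 0.0006, 0.0105]
ee_rot: [0.901, 0.434, -0.0, -0.0]
force: [-3.0, 1.7, 4.0]
grip_width: 0.1
grasp_force: 60.0
```

Emit:
{"method": "move_arm", "body": {"commands": "0 0 0 0 0 0 0;0 0 0 0 0 0 0;0 0 0 0 0 0 0;0 0 0 0 0 0 0"}}

```text
time_s: 7.9
eef_pos: [0.6344, 0.0006, 0.0105]
ee_rot: [0.901, 0.434, -0.0, -0.0]
force: [-4.2, 3.0, 4.8]
grip_width: 0.097
grasp_force: 60.0
```

Emit:
{"method": "move_arm", "body": {"commands": "0 0 0 0 0 .02 0;0 0 0 0 0 .02 0;0 0 0 0 0 .02 0;0 0 0 0 0 .02 0;0 0 0 0 0 0 0"}}

```text
time_s: 8.4
eef_pos: [0.6348, 0.0004, 0.0228]
ee_rot: [0.901, 0.434, 0.0, 0.0]
force: [0.2, 0.4, -3.3]
grip_width: 0.101
grasp_force: 60.0
```

The 3.3 N load shows it is held, with a grip width of 0.101. I'll lift on slowly and watch both.

Emit:
{"method": "move_arm", "body": {"commands": "0 0 0 0 0 .03 0;0 0 0 0 0 .05 0;0 0 0 0 0 .06 0;0 0 0 0 0 .06 0;0 0 0 0 0 .03 0;0 0 0 0 0 0 0"}}

```text
time_s: 9.0
eef_pos: [0.635, 0.0005, 0.058]
ee_rot: [0.901, 0.434, 0.001, 0.0]
force: [-0.2, 0.7, -4.4]
grip_width: 0.1
grasp_force: 60.0
```

Emit:
{"method": "move_arm", "body": {"commands": "0 0 0 0 0 0 0;0 0 0 0 0 0 0;0 0 0 0 0 0 0"}}

```text
time_s: 9.3
eef_pos: [0.6343, 0.0005, 0.0565]
ee_rot: [0.901, 0.434, -0.0, -0.0]
force: [0.7, 0.1, -3.9]
grip_width: 0.097
grasp_force: 60.0
```

```bash
python3 -c "
from h import *
wrist('w3')"
```

```text
9.3 [6.343e-01 5.000e-04 5.650e-02] finger yaw -38.61120345652137 [ 9.01119331e-01  4.33571007e-01 -2.95203654e-04 -2.13773751e-04] [ 0.6853931   0.05451915 -3.92560936]
```

View pics/w3.png

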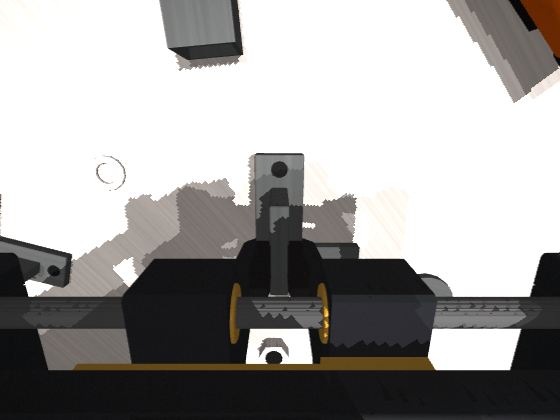

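It is held level and steady. I'll raise it, then carry it at moderate speed to the left bin, turning it to line up with the bin.

Emit:
{"method": "move_arm", "body": {"commands": "0 0 0 0 0 .03 0;0 0 0 0 0 .05 0;0 0 0 0 0 .06 0;0 0 0 0 0 .06 0;0 0 0 0 0 .05 0;0 0 0 0 0 .03 0;0 0 .02 -.015 .03 0 0;0 0 .04 -.03 .06 0 0"}}

```text
time_s: 10.15
eef_pos: [0.6275, 0.0141, 0.0986]
ee_rot: [0.894, 0.448, -0.0, -0.0]
force: [0.5, 0.6, -3.6]
grip_width: 0.097
grasp_force: 60.0
```

Emit:
{"method": "move_arm", "body": {"commands": "0 0 .066 -.045 .099 0 0;0 0 .066 -.045 .099 0 0;0 0 .066 -.045 .099 0 0;0 0 .066 -.045 .099 0 0;0 0 .066 -.045 .099 0 0;0 0 .066 -.045 .099 0 0;0 0 .066 -.045 .099 0 0;0 0 .066 -.045 .099 0 0"}}

```text
time_s: 10.95
eef_pos: [0.5732, 0.134, 0.099]
ee_rot: [0.823, 0.568, 0.0, 0.0]
force: [0.1, -0.3, -4.5]
grip_width: 0.096
grasp_force: 60.0
```

Emit:
{"method": "move_arm", "body": {"commands": "0 0 .066 -.045 .099 0 0;0 0 .066 -.045 .099 0 0;0 0 .066 -.045 .099 0 0;0 0 .066 -.045 .099 0 0;0 0 .066 -.045 .099 0 0;0 0 .066 -.045 .099 0 0;0 0 .066 -.045 .099 0 0;0 0 .066 -.045 .099 0 0"}}

```text
time_s: 11.75
eef_pos: [0.5192, 0.2528, 0.0989]
ee_rot: [0.737, 0.676, 0.0, -0.0]
force: [-0.6, 0.3, -3.3]
grip_width: 0.101
grasp_force: 60.0
```

Emit:
{"method": "move_arm", "body": {"commands": "0 0 .066 -.05 .099 0 0;0 0 .066 -.05 .099 0 0;0 0 .066 -.05 .099 0 0;0 0 .066 -.05 .09 0 0;0 0 .06 -.05 .08 0 0;0 0 .05 -.045 .07 0 0;0 0 .04 -.03 .04 0 0;0 0 0 0 0 0 0"}}

```text
time_s: 12.55
eef_pos: [0.4704, 0.3388, 0.0989]
ee_rot: [0.66, 0.751, -0.0, -0.0]
force: [0.2, 0.0, -4.1]
grip_width: 0.101
grasp_force: 60.0
```

```bash
python3 -c "
from h import *
wrist('w4')
c=camera('side'); import pickle; pickle.dump(c,open('side2.pkl','wb')); cv2.imwrite('pics/s4.png',cv2.resize(cv2.convertScaleAbs(c['img'][:,:,::-1],alpha=1.4),(784,588)))"
```

```text
12.55 [0.4704 0.3388 0.0989] finger yaw 7.392912313976309 [ 6.60048133e-01  7.51223309e-01 -4.19315253e-05 -3.94788893e-05] [ 0.19244406  0.03124303 -4.0978579 ]
```

View pics/s4.png

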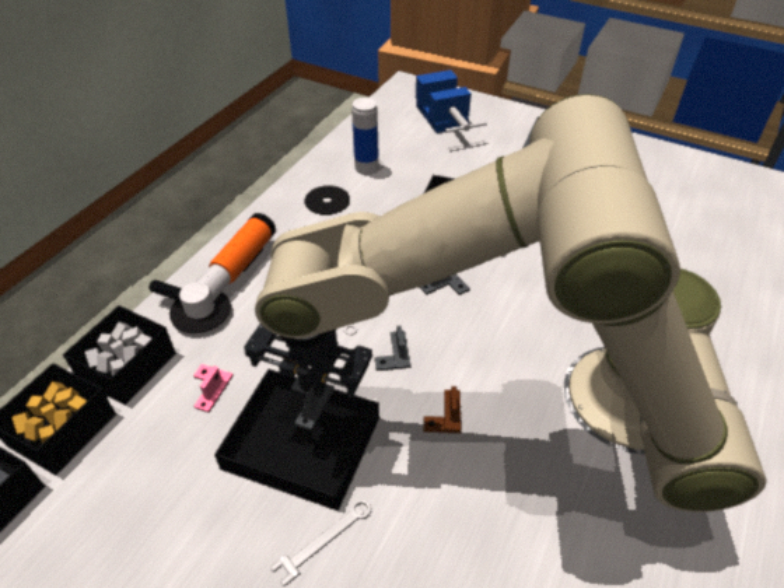

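The bracket hangs level over the bin. I'll move it 18 mm in y and lower it to the floor gently.

Emit:
{"method": "move_arm", "body": {"commands": "0 0 0 0 .06 0 0;0 0 0 .01 .06 -.04 0;0 0 0 0 0 -.08 0;0 0 0 0 0 -.1 0;0 0 0 0 0 -.1 0;0 0 0 0 0 -.08 0;0 0 0 0 0 -.05 0;0 0 0 0 0 -.03 0"}}

```text
time_s: 13.45
eef_pos: [0.4723, 0.356, 0.026]
ee_rot: [0.661, 0.751, -0.0, -0.0]
force: [0.4, -0.2, -3.6]
grip_width: 0.101
grasp_force: 60.0
```

Emit:
{"method": "move_arm", "body": {"commands": "0 0 0 0 0 -.02 0;0 0 0 0 0 -.02 0;0 0 0 0 0 -.015 0;0 0 0 0 0 0 0"}}

```text
time_s: 13.85
eef_pos: [0.4725, 0.3561, 0.0186]
ee_rot: [0.661, 0.751, -0.0, 0.0]
force: [0.4, -0.1, -4.2]
grip_width: 0.096
grasp_force: 60.0
```

Emit:
{"method": "move_arm", "body": {"commands": "0 0 0 0 0 -.01 0;0 0 0 0 0 -.01 0;0 0 0 0 0 0 0"}}

```text
time_s: 14.15
eef_pos: [0.4725, 0.3562, 0.0156]
ee_rot: [0.661, 0.751, 0.0, 0.0]
force: [0.4, 0.8, -3.8]
grip_width: 0.102
grasp_force: 60.0
```

Emit:
{"method": "move_arm", "body": {"commands": "0 0 0 0 0 -.01 0;0 0 0 0 0 0 0"}}

```text
time_s: 14.35
eef_pos: [0.4726, 0.3563, 0.0155]
ee_rot: [0.661, 0.751, 0.0, 0.0]
force: [-4.3, -3.2, 7.7]
grip_width: 0.096
grasp_force: 60.0
```

It has touched down (+7.7 N). I'll release and lift away.

Emit:
{"method": "move_arm", "body": {"commands": "0 0 0 0 0 .005 .5;0 0 0 0 0 0 .5;0 0 0 0 0 0 .5;0 0 0 0 0 0 .5;0 0 0 0 0 0 .5;0 0 0 0 0 .06 .5;0 0 0 0 0 .15 .5;0 0 0 0 0 .2 .5"}}

```text
time_s: 15.15
eef_pos: [0.4719, 0.3559, 0.0768]
ee_rot: [0.661, 0.751, -0.001, -0.0]
force: [-0.2, 0.1, -0.5]
grip_width: 0.499
grasp_force: 0.0
```

Emit:
{"method": "move_arm", "body": {"commands": "0 0 0 0 0 .2 .6;0 0 0 0 0 .2 .6;0 0 .1 -.02 -.2 0 .6;0 0 .15 -.04 -.25 0 .6;0 0 .15 -.06 -.25 0 .6;0 0 .15 -.06 -.25 0 .6;0 0 .15 -.06 -.25 0 .6;0 0 .124 -.04 -.25 0 .6"}}

```text
time_s: 15.95
eef_pos: [0.4299, 0.1374, 0.1371]
ee_rot: [0.483, 0.876, 0.0, 0.0]
force: [0.6, 0.3, 0.3]
grip_width: 0.602
grasp_force: 0.0
```

Emit:
{"method": "move_arm", "body": {"commands": "0 0 .09 -.02 -.12 -.05 .6;0 0 0 0 -.03 -.05 .6;0 0 0 0 0 0 .6;0 0 0 0 0 0 .6"}}

```text
time_s: 16.35
eef_pos: [0.4277, 0.1169, 0.1216]
ee_rot: [0.464, 0.886, 0.0, -0.0]
force: [0.1, -0.0, 0.2]
grip_width: 0.601
grasp_force: 0.0
```

```bash
python3 -c "
from h import *
wrist('w5')"
```

```text
16.35 [0.4277 0.1169 0.1216] finger yaw 34.688921544202216 [ 4.64154845e-01  8.85754068e-01  8.81417748e-05 -5.14723772e-05] [ 0.08984024 -0.00193235  0.18747931]
```

View pics/w5.png

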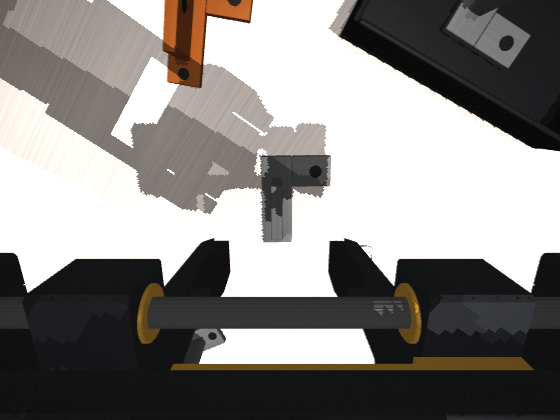

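B heads up in this view with its toe to the right, so it is right-handed. Its corners are (262,157), (263,241), (292,242), (329,155) and (330,185).

```bash
python3 - <<'E'
from h import *
import pickle
fit(pickle.load(open("w5.pkl","rb")),[(262,157),(263,241),(292,242),(329,155),(330,185)],LL*[1,-1],.007)
E
```

```text
[0.4333 0.1064] yaw 125.6 scale 0.988 res mm [1.8 1.1 0.6 1.7 0.3]
```

Emit:
{"method": "move_arm", "body": {"commands": "0 0 .023 .015 -.046 -.05 .6;0 0 0 0 0 -.15 .6;0 0 0 0 0 -.2 .6;0 0 0 0 0 -.18 .6;0 0 0 0 0 -.12 .6;0 0 0 0 0 -.04 .6;0 0 0 0 0 0 .6;0 0 0 0 0 0 0"}}

```text
time_s: 17.2
eef_pos: [0.4303, 0.1093, 0.0111]
ee_rot: [0.459, 0.889, 0.0, 0.001]
force: [0.9, 0.6, -0.1]
grip_width: 0.53
grasp_force: 0.0
```

Emit:
{"method": "move_arm", "body": {"commands": "0 0 0 0 0 0 0;0 0 0 0 0 0 0;0 0 0 0 0 0 0;0 0 0 0 0 0 0;0 0 0 0 0 0 0;0 0 0 0 0 0 0;0 0 0 0 0 0 0;0 0 0 0 0 0 0"}}

```text
time_s: 18.0
eef_pos: [0.43, 0.1093, 0.0105]
ee_rot: [0.459, 0.889, 0.0, 0.0]
force: [0.9, 1.7, 1.4]
grip_width: 0.104
grasp_force: 60.0
```

Emit:
{"method": "move_arm", "body": {"commands": "0 0 0 0 0 0 0;0 0 0 0 0 0 0;0 0 0 0 0 0 0;0 0 0 0 0 0 0"}}

```text
time_s: 18.4
eef_pos: [0.4299, 0.1093, 0.0105]
ee_rot: [0.459, 0.889, 0.0, 0.0]
force: [1.8, 1.2, 3.0]
grip_width: 0.101
grasp_force: 60.0
```

Emit:
{"method": "move_arm", "body": {"commands": "0 0 0 0 0 .02 0;0 0 0 0 0 .02 0;0 0 0 0 0 .03 0;0 0 0 0 0 .02 0;0 0 0 0 0 0 0"}}

```text
time_s: 18.9
eef_pos: [0.4299, 0.1092, 0.0243]
ee_rot: [0.459, 0.889, 0.0, 0.0]
force: [0.1, -0.0, -5.4]
grip_width: 0.1
grasp_force: 60.0
```

B is held (5.4 N). I'll lift and carry it to the right bin.

Emit:
{"method": "move_arm", "body": {"commands": "0 0 0 0 0 .05 0;0 0 0 0 0 .07 0;0 0 0 0 0 .08 0;0 0 0 0 0 .1 0;0 0 0 0 0 .1 0;0 0 0 0 0 .07 0;0 0 0 0 -.03 .04 0;0 0 -.02 .006 -.06 0 0"}}

```text
time_s: 19.7
eef_pos: [0.4309, 0.0956, 0.1011]
ee_rot: [0.463, 0.886, 0.0, 0.001]
force: [-0.1, -0.3, -4.6]
grip_width: 0.098
grasp_force: 60.0
```

Emit:
{"method": "move_arm", "body": {"commands": "0 0 -.03 .008 -.1 0 0;0 0 -.03 .008 -.1 0 0;0 0 -.03 .008 -.1 0 0;0 0 -.03 .008 -.1 0 0;0 0 -.03 .008 -.1 0 0;0 0 -.03 .008 -.1 0 0;0 0 -.03 .008 -.1 0 0;0 0 -.03 .008 -.1 0 0"}}

```text
time_s: 20.5
eef_pos: [0.4398, -0.0254, 0.0998]
ee_rot: [0.519, 0.855, -0.0, -0.001]
force: [-0.3, -0.2, -4.1]
grip_width: 0.099
grasp_force: 60.0
```

Emit:
{"method": "move_arm", "body": {"commands": "0 0 -.035 .008 -.1 0 0;0 0 -.035 .008 -.1 0 0;0 0 -.035 .008 -.1 0 0;0 0 -.035 .008 -.1 0 0;0 0 -.035 .008 -.1 0 0;0 0 -.035 .008 -.1 0 0;0 0 -.035 .008 -.1 0 0;0 0 -.035 .008 -.1 0 0"}}

```text
time_s: 21.3
eef_pos: [0.4498, -0.1455, 0.1003]
ee_rot: [0.58, 0.815, -0.0, -0.0]
force: [-0.4, -0.3, -4.2]
grip_width: 0.095
grasp_force: 60.0
```

Emit:
{"method": "move_arm", "body": {"commands": "0 0 -.035 .008 -.1 0 0;0 0 -.035 .008 -.1 0 0;0 0 -.035 .008 -.1 0 0;0 0 -.035 .008 -.1 0 0;0 0 -.035 .008 -.1 0 0;0 0 -.035 .008 -.1 0 0;0 0 -.035 .008 -.1 0 0;0 0 -.035 .008 -.1 0 0"}}

```text
time_s: 22.1
eef_pos: [0.4595, -0.2655, 0.1004]
ee_rot: [0.638, 0.77, -0.0, -0.0]
force: [0.1, -0.1, -4.2]
grip_width: 0.098
grasp_force: 60.0
```

Emit:
{"method": "move_arm", "body": {"commands": "0 0 -.03 .008 -.1 0 0;0 0 -.02 .008 -.1 0 0;0 0 0 .004 -.08 0 0;0 0 0 0 -.04 0 0;0 0 0 0 0 0 0"}}

```text
time_s: 22.6
eef_pos: [0.4624, -0.3129, 0.1003]
ee_rot: [0.648, 0.762, -0.0, -0.0]
force: [-0.2, -0.4, -4.5]
grip_width: 0.097
grasp_force: 60.0
```

```bash
python3 -c "
from h import *
wrist('w6')
c=camera('top'); a=cv2.resize(cv2.convertScaleAbs(c['img'][60:300,60:480,::-1],alpha=2),(770,440)); cv2.imwrite('pics/t6.png',a)"
```

```text
22.6 [ 0.4624 -0.3129  0.1003] finger yaw 9.268406753786454 [ 6.47665177e-01  7.61925071e-01 -1.27614873e-05 -7.00111884e-05] [-0.15895797 -0.43948322 -4.45483324]
```

View pics/t6.png

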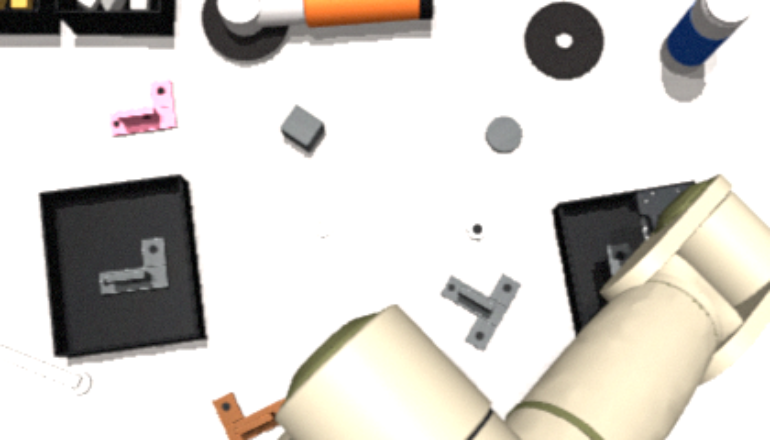

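The left bracket stands flat near (132,268), in the middle of the left bin. B is over the right bin, with its toe just visible at (618,255). I'll lower it.

Emit:
{"method": "move_arm", "body": {"commands": "0 0 0 0 0 -.05 0;0 0 0 0 0 -.08 0;0 0 0 0 0 -.1 0;0 0 0 0 0 -.1 0;0 0 0 0 0 -.08 0;0 0 0 0 0 -.06 0;0 0 0 0 0 -.03 0;0 0 0 0 0 -.02 0"}}

```text
time_s: 23.5
eef_pos: [0.4625, -0.3122, 0.0221]
ee_rot: [0.647, 0.762, 0.0, -0.0]
force: [-0.2, 0.6, -4.1]
grip_width: 0.102
grasp_force: 60.0
```

Emit:
{"method": "move_arm", "body": {"commands": "0 0 0 0 0 -.02 0;0 0 0 0 0 -.01 0;0 0 0 0 0 -.01 0;0 0 0 0 0 0 0"}}

```text
time_s: 23.9
eef_pos: [0.4625, -0.3123, 0.0164]
ee_rot: [0.647, 0.762, -0.0, 0.0]
force: [0.4, -0.9, -3.7]
grip_width: 0.099
grasp_force: 60.0
```

Emit:
{"method": "move_arm", "body": {"commands": "0 0 0 0 0 -.008 0;0 0 0 0 0 0 0"}}

```text
time_s: 24.1
eef_pos: [0.4626, -0.3124, 0.0155]
ee_rot: [0.647, 0.762, -0.0, 0.0]
force: [0.4, 0.0, -2.1]
grip_width: 0.098
grasp_force: 60.0
```

Contact is starting, since the load is dropping. One more millimetre, then release, retreat upwards and move clear.

Emit:
{"method": "move_arm", "body": {"commands": "0 0 0 0 0 -.005 0;0 0 0 0 0 0 0;0 0 0 0 0 0 .5;0 0 0 0 0 0 .5;0 0 0 0 0 0 .5;0 0 0 0 0 0 .5;0 0 0 0 0 0 .5;0 0 0 0 0 0 .5"}}

```text
time_s: 24.9
eef_pos: [0.4625, -0.3122, 0.0145]
ee_rot: [0.647, 0.762, -0.0, 0.0]
force: [0.4, 0.3, 0.2]
grip_width: 0.5
grasp_force: 0.0
```

Emit:
{"method": "move_arm", "body": {"commands": "0 0 0 0 0 .06 .5;0 0 0 0 0 .15 .5;0 0 0 0 0 .2 .5;0 0 0 0 0 .2 .5;0 0 0 0 0 .2 .5;0 0 0 0 0 .2 .5;0 0 0 0 .2 .1 .5;0 0 0 0 .25 0 .5"}}

```text
time_s: 25.7
eef_pos: [0.463, -0.2453, 0.1837]
ee_rot: [0.648, 0.761, -0.0, 0.002]
force: [0.4, 1.0, 0.2]
grip_width: 0.497
grasp_force: 0.0
```

Emit:
{"method": "move_arm", "body": {"commands": "0 0 0 0 .25 0 .5;0 0 0 0 .25 0 .5;0 0 0 0 .25 0 .5;0 0 0 0 .25 0 .5;0 0 0 0 .1 0 .5;0 0 0 0 0 0 .5;0 0 0 0 0 0 .5"}}

```text
time_s: 26.4
eef_pos: [0.4627, -0.0807, 0.1812]
ee_rot: [0.648, 0.762, -0.0, 0.0]
force: [-0.1, -0.4, 0.0]
grip_width: 0.5
grasp_force: 0.0
```

```bash
python3 -c "
from h import *
c=camera('top'); a=cv2.resize(cv2.convertScaleAbs(c['img'][100:300,60:480,::-1],alpha=2),(798,380)); cv2.imwrite('pics/t7.png',a)"
```

```text
(no output)
```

View pics/t7.png

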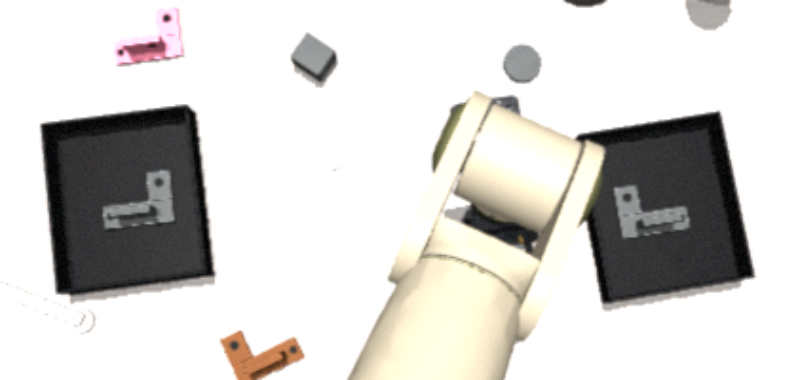

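Both brackets stand flat on the bin floors, the left one near (138,203) and the right one near (655,215). The arm touches nothing.

```bash
python3 -c "
from bench import job_done
print(job_done())"
```

```text
the job is handed in; nothing more can be done
None
```

The job is handed in at about 26 s: in the last top view each bracket stood flat in its own bin with the arm clear, though the left one slipped on the first lift and I regripped it harder; I got no verdict back.

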